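# Hold a hard disc in the slot of a disc eraser

### The arm

A 7-joint arm with a two-finger parallel gripper is mounted at the origin on a cart in front of the work surface, level with it; the furniture and walls round the work are solid. World frame = base frame: x ahead of the robot, y to its left, z up, the work surface at z = 0. Lengths are in mm, angles in rad, forces in N, time in s.
With the tool pointing down it reaches from about 350 to 900 mm from the base axis. Payload 8.1 kg.
Tool frame: the origin (TCP) lies midway between the tips of the shut fingers; the grasp point (between the pads) lies 19 mm behind it; x points along the fingers, z is the direction in which the jaws open and shut, and the axes are right-handed (so a half turn about x gives the same grasp; the last joint's range is limited). The gripper opens to 92 mm and grips with 3 to 60 N. Pads are 19 mm wide; open, the fingers measure 130 mm over their backs; the gripper's body (75 mm by 190 mm) begins 47 mm behind the grasp point.
Start: joints at [-0.103, 0.434, 0.025, 1.573, -0.012, 1.134, -0.075], TCP at [625.013, -0.027, 226.742] pointing down, gripper open.
Joint ranges: [-2.62, 2.62], [-0.44, 2.09], [-1.27, 1.32], [0.08, 2.57], [-1.32, 4.46], [0.12, 2], [-2.74, 2.74]. Speed limits (rad/s): [2.22, 2.22, 3.01, 3.01, 3.14, 3.14, 3.14].

### API

Orientations are given as a unit quaternion [w, x, y, z].
In Python, from rig import readout, optics, workorder gives the robot as it stands.
- The arm moves only by the tool drive_tool, never from a script. Its argument "plan" is a list of rows, each a list of 7 numbers: the shift along the tool's x, y, z in cm, then the turn, a rotation vector about the tool's x, y, z in degrees, then the opening in per cent of the stroke, from 0 (shut) to 100 (fully open). In form: [[x, y, z, wx, wy, wz, jaw], ...]. A call has 1 to 12 rows; each row shifts and turns the commanded pose from where the row before left it, along the tool's axes as they then stand; what a row does not reach is not made up. A row lasts 1/8 s, in which the tool goes at most 62.5 mm and 10.7 degrees, less where a joint would pass 70% of its speed; a pose out of reach is approached as far as the arm can. A call with a gripper value outside its range is refused whole. The fingers move at their own pace and stop on an object; "newtons" is the grip in N (left out, the last holds). Time passes only in rows, so rows that do not move let the fingers close. It gives the time, the measured TCP pose, the force and the opening at its end, in the units of the state.
- readout.sense(): the state, without advancing time (a new reading comes with each control period).
- optics.camera(name): name is "scene" or "side" or "wrist"; returns the picture (480x640x3 uint8, red, green, blue); there is no depth.
- optics.get_calibration(name): a dict with "fx", "fy", "cx", "cy" (pixels), "rvec" (rotation vector, rad) and "tvec" (3), from world to camera coordinates, as OpenCV has them; the wrist camera has in their place "mount" (4x4, takes a point from camera to tool coordinates, whose origin is the TCP and whose axes are the tool frame's). Camera axes: x right, y down, z forward; pixel columns grow to the right and rows downward; lengths in mm; the calibration is good to about 2 mm. The wrist camera is an equidistant fisheye: a pixel r from the principal point sees the ray r / f radians off the axis. A picture is of the moment at which its call begins: read the wrist's pose just before it. get_calibration takes no time and is no camera call.
- workorder.sign_off(): hands the job in, once; it reports no verdict.
The state is a dict: "time_s": time; "joint_pos": joint angles; "joint_vel": joint speeds; "joint_efforts": joint torques, N m; "eef_pos": TCP position; "tcp_rot": TCP orientation; "force": force on the tool from outside, world axes, zero at the start; "torque": the same for the moment, N m; "grip_width": finger opening in mm.
Only numpy, scipy, OpenCV 4.12 (cv2) and the standard library are available. Lean on these libraries where they do the work, as an engineer would, in place of code of your own. Each camera call takes 0.05 s, during which the arm holds its last target.

### The job

Get the hard disc into the blue magnetic disc eraser: lift the cover with the orange grip off the eraser's slot and set it down flat, lengthwise and centred, on top of the narrow yellow rest, and let go of it. Then take the hard disc out of its grey holder by its upper end, lower it upright through the slot until about half of its height is inside, and finish while still holding it there, hanging in the gripper and still, clear of the eraser's floor. Leave the other things on the bench where they are.

Things in the scene. Friction and masses are not known exactly. Their poses are not given: they have to be found in the camera images.
- eraser: Bench-top disc eraser, a blue hollow housing with a white top plate, 190 (x) x 130 (y) x 120 (z) mm, fixed. Origin at the centre of its underside on the bench, z up; front panel with switch and lamps at -x.
- slot (a point): Centre of the eraser's slot, at the upper face of the top plate (120 mm above the bench), axes as the eraser's. The slot goes through the 10 mm thick plate and measures 106 mm along x by 26.5 mm along y, with 2 mm chamfers at the top; below it is a wide empty chamber whose floor lies 108 mm below this point.
- cover: Loose slot cover, 0.15 kg: flat black plate 130 (x) x 56 (y) x 6 mm with an upright orange grip rib on its middle, 80 mm long (x), 14 mm thick (y), reaching from the plate up to 40 mm above the plate's underside. Origin at the centre of the plate's underside, z up. It starts lying on the eraser's top plate over the slot, its rib along the slot.
- rest: Narrow yellow T-shaped rest on a dark foot plate 110 x 80 mm, fixed. Origin at the centre of its underside on the bench, z up; the bar runs along x.
- rest_top (a point): Centre of the rest's flat top, 80 mm above the bench; the top measures 120 mm (x) x 34 mm (y). Axes as the rest's.
- holder: Grey holder, foot plate 130 (x) x 80 (y) mm, fixed; its pocket along x, 29 mm wide, 112 mm long, has its floor 10 mm and its rim 45 mm above the bench. Origin at the centre of its underside on the bench, z up.
- disc: Hard disc, a silver metal slab 101.6 x 147 x 22.5 mm, about 0.5 kg (varies by 20 %), standing on end in the holder with its 147 mm upright. Origin at the centre of its broad underside face; own x along its 101.6 mm width (horizontal, along the holder's x), own y along its 147 mm height (points up), own z along its thickness (horizontal): the slab's middle lies 11.25 mm from the origin along +z.
- disc_low (a point): Centre of the disc's lower end face (axes as the disc's).
- disc_top (a point): Centre of the disc's upper end face, 147 mm above disc_low (axes as the disc's); grip the slab across its 22.5 mm thickness just below here, leaving the lower 95 mm free.
- capacitor: Bystander: blue cylinder 35 mm across, 60 mm high, standing. Origin under its centre.
- screw_tin: Bystander: round open tin of screws 70 mm across, 23 mm high. Origin under its centre.
- transformer: Bystander: small dark transformer with yellow coil, 68 x 62 x 40 mm. Origin under its centre.
- magnet: Bystander: grey ring 62 mm across, 10 mm high. Origin under its centre.
Not all that is in view belongs to the job. There is more than one size of the eraser; the one meant has the size given above. What is shaped like the cover but pink is not meant.

How it is judged (in metres and radians):
On the way:
1. the cover lies flat and released on the narrow rest (x of cover in the frame of rest_top between -0.03 and 0.03 m and y of cover in the frame of rest_top between -0.015 and 0.015 m and z of cover in the frame of rest_top between -0.004 and 0.005 m and angle between cover's own z axis and vertical below 0.08 rad and angle between the x axis of cover and the x axis of rest, either way round below 0.35 rad and contact force between cover and rest above 0.3 N and contact force between cover and the fingers below 0.05 N and linear speed of cover below 0.02 m/s), for 0.2 s.
At the end, for the whole second after the job is handed in: Cover flat on the rest, let go: within 30 mm along, 15 mm across, 0.35 rad of lengthwise. Disc gripped and still in the slot, upright within 0.15 rad, lower end 50 to 98 mm below the slot's top, pressing on the eraser with under 4 N (all of step 1 and z of disc_low in the frame of slot between -0.098 and -0.05 m and x of disc_low in the frame of slot between -0.02 and 0.02 m and y of disc_low in the frame of slot between -0.02 and 0.02 m and angle between disc's own y axis and vertical below 0.15 rad and contact force between disc and the fingers above 2 N and contact force between disc and eraser below 4 N and linear speed of disc below 0.02 m/s and contact force between disc and cover below 0.05 N); the arm keeps its last pose, push and grip.
It fails at once if a bystander was moved by more than 25 mm (distance of any of capacitor, screw_tin, transformer, magnet from where it was at the start of the episode above 0.025 m).
It also fails if it takes over 64 s, if anything falls off the work surface, if the arm or the gripper's body presses on something with over 40 N, if the wrist force passes 120 N, or if a joint passes its speed limit or range.

## Working session

There is one attempt and no reset: what is moved stays moved. The work goes in short steps, Python scripts to look and compute and a tool call to move; the robot and the scene stay as the last step left them, time stands still between calls to the robot, and variables do not carry over. Pictures are saved under pics/ and viewed, and the job is handed in when it is done.

Besides the shell and the picture viewer there is one more tool, called after "Request:" by a JSON object that holds its "method" and its "body". drive_tool: Moves the arm, as the interface text tells. Its arguments: {"type":"object","properties":{"plan":{"type":"array"},"newtons":{"type":"number"}},"required":["plan"]}

```bash
mkdir -p pics; ls; python3 - <<'E'
from rig import readout, optics, workorder
import cv2
s=readout.sense(); print(s)
for n in ["scene","side","wrist"]:
    im=optics.camera(n); cv2.imwrite(f"pics/{n}0.png",im[:,:,::-1]); print(n,optics.get_calibration(n))
E
```

```text
pics
{'time_s': 0.0, 'joint_pos': array([-0.10262397,  0.43519071,  0.02496866,  1.57414961, -0.01158387,
        1.1340161 , -0.07510322]), 'joint_vel': array([-0.00104508,  0.00077662, -0.00065468, -0.00198156, -0.0012152 ,
        0.00014934,  0.00032885]), 'joint_efforts': array([ 3.89017032e-04, -6.67853522e+01,  9.84863900e-01, -3.14464223e+01,
       -6.05165795e-02,  4.27553023e-02,  1.12382318e-04]), 'eef_pos': array([ 6.24453334e+02, -4.83084221e-02,  2.25944683e+02]), 'tcp_rot': array([ 7.06536872e-01, -4.22651224e-05,  7.07676227e-01, -6.97490211e-05]), 'force': array([ 0.59037242,  0.4170393 , -0.362818  ]), 'torque': array([-0.0088858 , -0.02796266, -0.02741322]), 'grip_width': 92.0561164132113}
scene {'fx': 516.5085066573298, 'fy': 516.5085066573298, 'cx': 318.161946181986, 'cy': 234.05285747847674, 'rvec': array([ 1.19266671, -2.09925434,  1.15384184]), 'tvec': array([226.65276527, 358.723392  , 951.32745933])}
side {'fx': 584.5787213288236, 'fy': 584.5787213288236, 'cx': 317.2164662315867, 'cy': 239.46706284986902, 'rvec': array([ 0.28714427, -2.6107748 ,  1.50337027]), 'tvec': array([ 552.00778572,  168.5675072 , 1245.14820289])}
wrist {'fx': 371.64829954431775, 'fy': 371.64829954431775, 'cx': 316.84991261231147, 'cy': 239.09576441692744, 'mount': array([[ 1.02860834e-03, -2.46682591e-01,  9.69095785e-01,
        -1.58794673e+02],
       [ 4.24952017e-05, -9.69096286e-01, -2.46682764e-01,
         6.62868802e+01],
       [ 9.99999470e-01,  2.94921869e-04, -9.86337694e-04,
        -4.21164884e-01],
       [ 0.00000000e+00,  0.00000000e+00,  0.00000000e+00,
         1.00000000e+00]])}
```

View pics/scene0.png

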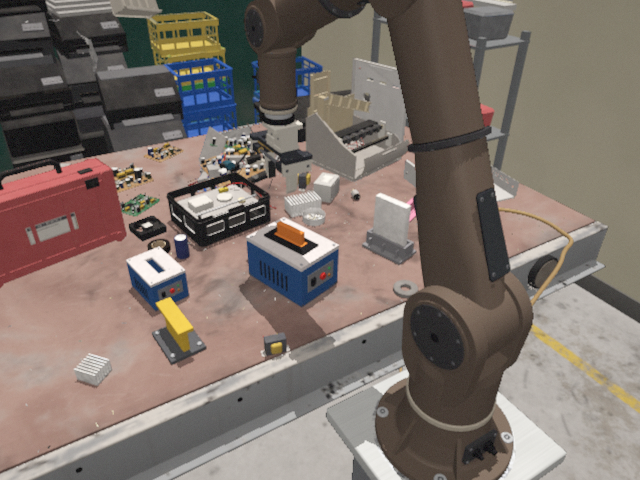

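View pics/side0.png

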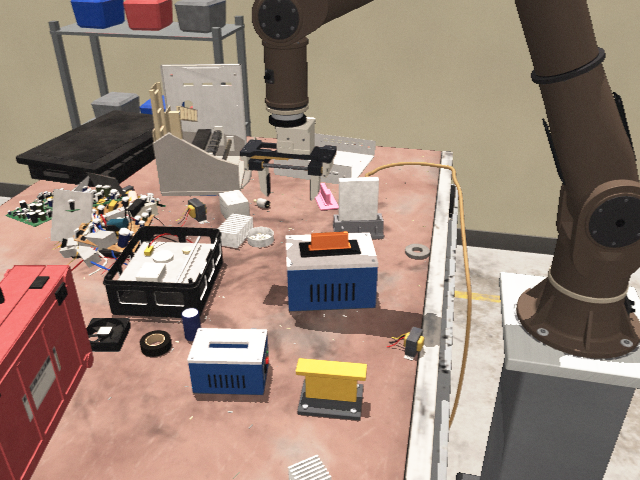

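View pics/wrist0.png

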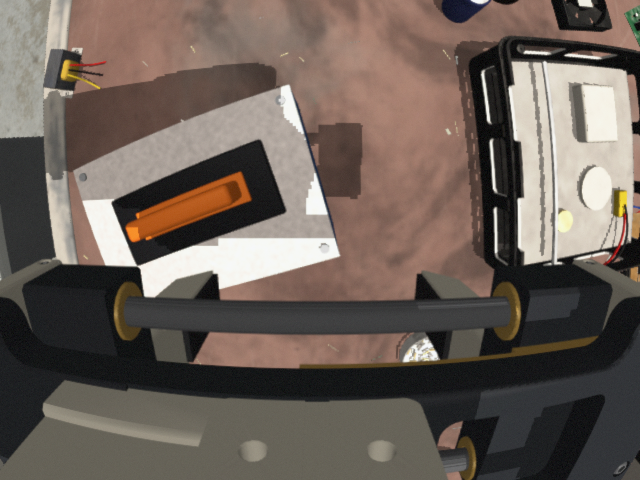

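```bash
python3 - <<'E'
import cv2
a=cv2.imread('pics/scene0.png');b=cv2.imread('pics/side0.png')
def c(im,x,y,w,h,k,n):
    cv2.imwrite(n,cv2.resize(im[y:y+h,x:x+w],None,fx=k,fy=k,interpolation=cv2.INTER_CUBIC))
c(a,240,180,190,140,4,'pics/c1.png')   # scene eraser+holder
c(a,120,240,120,130,4,'pics/c2.png')
c(b,270,160,160,160,4-.3,'pics/c3.png')
c(b,180,310,200,120,4,'pics/c4.png')
E
```

```text
(no output)
```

View pics/c1.png

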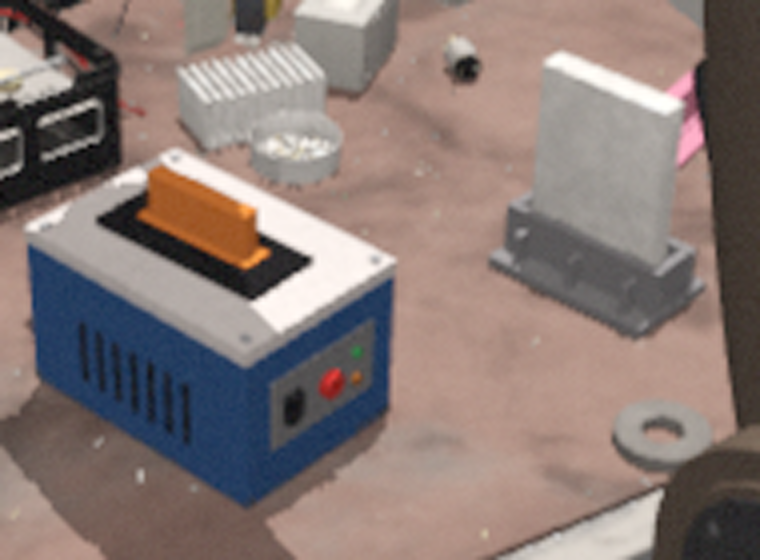

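View pics/c2.png

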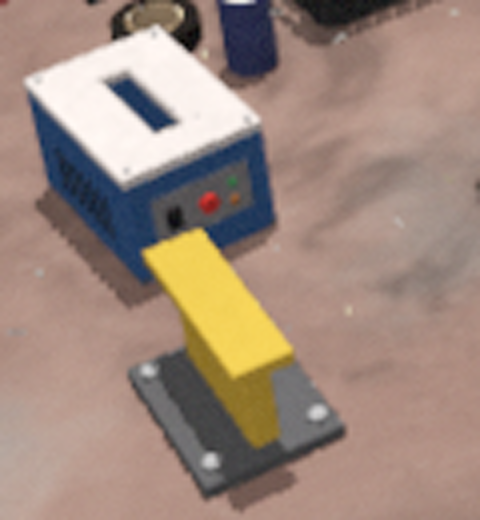

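View pics/c3.png

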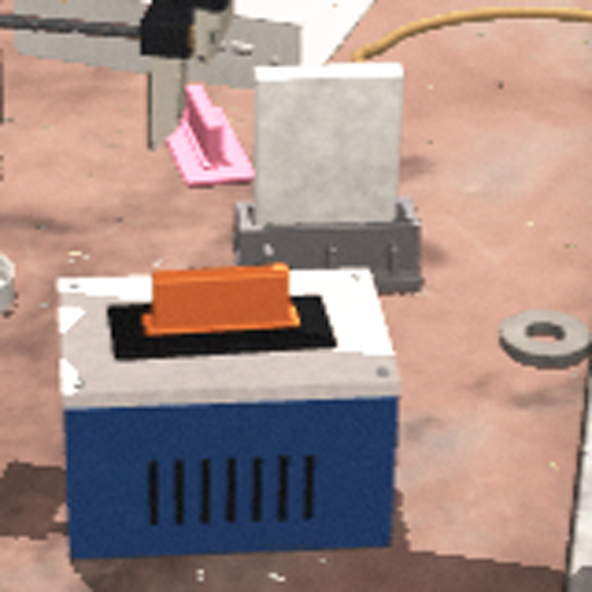

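View pics/c4.png

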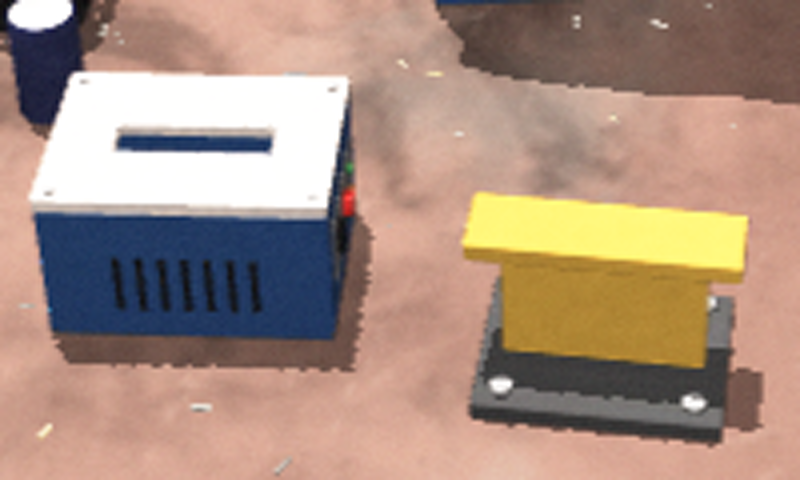

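```bash
cat > h.py <<'E'
import numpy as np, cv2
from scipy.optimize import least_squares
from scipy.spatial.transform import Rotation as R
from rig import readout, optics
def proj(n,P):
    c=optics.get_calibration(n); K=np.array([[c['fx'],0,c['cx']],[0,c['fy'],c['cy']],[0,0,1]])
    return cv2.projectPoints(np.asarray(P,float).reshape(-1,1,3),c['rvec'],c['tvec'],K,None)[0].reshape(-1,2)
def wproj(P,pos,q):
    c=optics.get_calibration('wrist'); M=np.array(c['mount'])
    Rt=R.from_quat(q,scalar_first=True).as_matrix()
    T=(np.asarray(P,float)-pos)@Rt          # tool
    C=(T-M[:3,3])@M[:3,:3]
    th=np.arctan2(np.hypot(C[:,0],C[:,1]),C[:,2]); ph=np.arctan2(C[:,1],C[:,0])
    return np.c_[c['cx']+c['fx']*th*np.cos(ph),c['cy']+c['fy']*th*np.sin(ph)]
def world(p,L):
    x,y,a=p; L=np.asarray(L,float); c,s=np.cos(a),np.sin(a)
    return np.c_[x+c*L[:,0]-s*L[:,1],y+s*L[:,0]+c*L[:,1],L[:,2]]
def fit(obs,p0):
    # obs: list of (projfn, L, px)
    f=lambda p: np.concatenate([(g(world(p,L))-px).ravel() for g,L,px in obs])
    r=least_squares(f,p0,loss='soft_l1',x_scale=[10,10,.05])
    return r.x, np.sqrt(np.mean(f(r.x)**2)), f(r.x)
def crop(px,off,k): return np.asarray(px,float)/k+np.array(off)+(0.5/k-0.5)
E
cat > m1.py <<'E'
from h import *
S=lambda P:proj('scene',P); D=lambda P:proj('side',P)
sg=np.array
def box(w,d,z,signs): return [[sx*w/2,sy*d/2,z] for sx,sy in signs]
def go(name,sL,sp,soff,dL,dp,doff,dk,p0):
    o=[(S,sg(sL),crop(sp,soff,4)),(D,sg(dL),crop(dp,doff,dk))]
    for nm,ob in (('both',o),('scene',o[:1]),('side',o[1:])):
        p,e,r=fit(ob,p0); print(name,nm,p.round(2),'rms',round(e,2))
        if nm=='both': print(r.reshape(-1,2).round(1).tolist())
E_=(240,180); 
go('eraser',box(190,130,120,[(-1,1),(-1,-1),(1,-1),(1,1)])+box(190,130,0,[(-1,1),(-1,-1),(1,1)]),
 [(247,362),(396,262),(170,150),(25,230),(247,505),(388,412),(40,380)],E_,
 box(190,130,120,[(1,1),(-1,1),(-1,-1),(1,-1)])+box(190,130,0,[(1,1),(-1,1)]),
 [(62,395),(399,385),(372,270),(58,280),(72,557),(390,545)],(270,160),3.7,[550,150,0.1])
go('cover',box(130,56,126,[(1,1),(-1,-1),(-1,1)]),[(97,217),(313,262),(252,298)],E_,
 box(130,56,126,[(1,-1),(1,1),(-1,1),(-1,-1)]),[(107,307),(115,358),(335,347),(325,295)],(270,160),3.7,[550,150,0.1])
go('disc',box(101.6,22.5,157,[(1,1),(1,-1),(-1,-1),(-1,1)]),[(543,65),(560,52),(684,97),(668,113)],E_,
 box(101.6,22.5,157,[(1,1),(1,-1),(-1,-1),(-1,1)]),[(255,80),(257,66),(401,63),(402,78)],(270,160),3.7,[550,-150,0.1])
go('rest',box(120,34,80,[(1,1),(1,-1),(-1,-1),(-1,1)]),[(145,250),(203,230),(293,352),(238,375)],(120,240),
 box(120,34,80,[(1,-1),(-1,-1),(-1,1),(1,1)]),[(475,193),(747,215),(743,270),(463,247)],(180,310),4,[550,350,0.1])
E
python3 m1.py
```

```text
eraser both [5.3193e+02 2.0860e+01 2.9000e-01] rms 1.12
[[-0.4, -2.7], [-0.2, -1.1], [1.1, -0.9], [-0.5, -1.2], [-0.0, 2.2], [0.3, 0.7], [-1.2, 0.2], [0.5, -0.5], [0.6, -1.4], [-0.9, -0.8], [0.4, -0.4], [-0.4, 2.3], [0.5, 1.7]]
eraser scene [5.3046e+02 2.1590e+01 2.9000e-01] rms 1.13
eraser side [5.3194e+02 2.1530e+01 2.8000e-01] rms 1.04
cover both [5.3098e+02 2.6980e+01 3.2000e-01] rms 0.9
[[-1.6, -0.1], [-0.6, -1.3], [-1.0, -0.2], [0.4, -0.4], [0.1, -0.8], [1.7, -1.3], [0.2, -0.3]]
cover scene [5.2782e+02 2.5200e+01 3.0000e-01] rms 0.37
cover side [5.3158e+02 3.0100e+01 3.1000e-01] rms 0.51
disc both [ 5.1742e+02 -2.7362e+02  2.8000e-01] rms 0.7
[[-1.1, -1.0], [-0.2, -0.6], [0.3, 1.0], [-0.7, 0.1], [1.0, -0.4], [-0.4, -0.2], [-0.1, -0.6], [1.0, -1.0]]
disc scene [ 5.1642e+02 -2.7422e+02  3.1000e-01] rms 0.62
disc side [ 5.1795e+02 -2.7001e+02  2.3000e-01] rms 0.35
rest both [4.6248e+02 3.4357e+02 9.0000e-02] rms 0.88
[[-1.5, -0.2], [-1.1, -1.1], [-0.1, -1.0], [-2.0, 0.1], [0.3, -0.7], [0.8, -0.4], [0.6, -0.4], [0.2, -0.8]]
rest scene [4.5962e+02 3.4191e+02 9.0000e-02] rms 0.62
rest side [4.6301e+02 3.4512e+02 1.0000e-01] rms 0.21
```

```bash
python3 - <<'E'
from h import *
pos=np.array([624.45,-0.05,225.94]);q=[.706537,0,.707676,0]
W=lambda P:wproj(P,pos,q)
def box(w,d,z,signs): return np.array([[sx*w/2,sy*d/2,z] for sx,sy in signs])
p=fit([(W,box(130,56,126,[(-1,1),(1,1),(1,-1),(-1,-1)]),np.array([(112,202),(262,140),(285,211),(135,265)]))],[531,25,.3]);print(p)
p=fit([(W,box(190,130,120,[(1,1),(1,-1),(-1,1)]),np.array([(287,86),(338,255),(77,178)]))],[531,25,.3]);print(p)
E
```

```text
(array([5.31809016e+02, 2.50919554e+01, 3.15106710e-01]), np.float64(1.662526272842448), array([-2.00171556, -1.58109895, -0.92998921, -0.86545102,  1.78482874,
        3.14576647,  0.66180656,  0.68693242]))
(array([5.31963743e+02, 1.88595851e+01, 3.12972238e-01]), np.float64(2.1021961193335756), array([-0.3624277 , -0.02104346,  4.05120321,  0.48229615, -3.09761569,
       -0.37880668]))
```

Request:
{"method": "drive_tool", "body": {"plan": [[0,0.65,-2.34,0,0,0,100],[0,0.65,-2.34,0,0,0,100],[0,0.65,-2.34,0,0,0,100],[0,0.65,-2.34,0,0,0,100],[0,0,0,9,0,0,100],[0,0,0,9,0,0,100],[0,0,0,9,0,0,100],[0,0,0,9,0,0,100],[0,0,0,9,0,0,100],[0,0,0,9,0,0,100],[0,0,0,9,0,0,100],[0,0,0,9,0,0,100]], "newtons": 20}}

```text
time_s: 1.65
eef_pos: [531.2, 26.0, 226.5]
tcp_rot: [0.571, 0.417, 0.571, -0.417]
force: [-0.3, -0.0, 0.5]
grip_width: 91.8
```

```bash
python3 - <<'E'
from h import *
s=readout.sense();print(s['time_s'],s['eef_pos'],s['tcp_rot'],s['force'],s['joint_pos'])
cv2.imwrite('pics/w1.png',optics.camera('wrist')[:,:,::-1])
E
```

```text
1.65 [531.20086011  25.98504212 226.52457656] [ 0.57086222  0.41699831  0.57109316 -0.41723055] [-0.27276134 -0.02528343  0.49252763] [-0.33101854  0.28266456  0.23142777  1.81427835 -0.07364787  1.0534365
 -1.33380643]
```

View pics/w1.png

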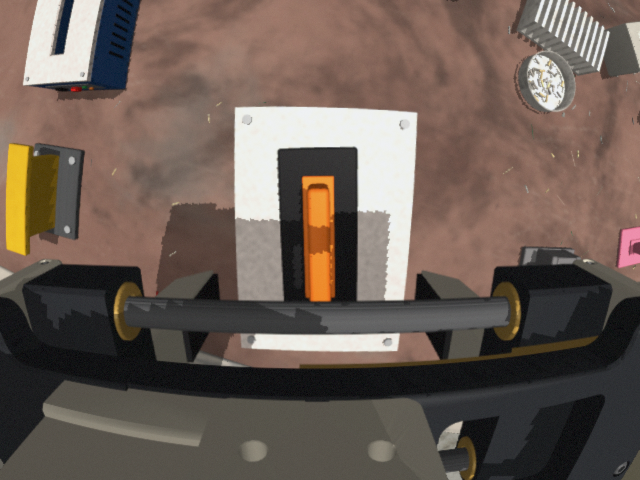

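Request:
{"method": "drive_tool", "body": {"plan": [[1.8,0,0,0,0,0,100],[1.8,0,0,0,0,0,100],[1.8,0,0,0,0,0,100],[1.8,0,0,0,0,0,100],[1.2,0,0,0,0,0,100],[0.9,0,0,0,0,0,100],[0,0,0,0,0,0,0],[0,0,0,0,0,0,0],[0,0,0,0,0,0,0],[0,0,0,0,0,0,0],[0,0,0,0,0,0,0],[0,0,0,0,0,0,0]], "newtons": 25}}

```text
time_s: 3.2
eef_pos: [531.4, 26.0, 133.8]
tcp_rot: [0.572, 0.416, 0.572, -0.416]
force: [0.6, 0.4, -0.3]
grip_width: 36.6
```

```bash
python3 - <<'E'
from h import *
s=readout.sense();print(s['time_s'],s['eef_pos'],s['force'],s['grip_width'])
E
```

```text
3.2 [531.42716305  25.95227801 133.79405617] [ 0.6053305   0.36472072 -0.28014117] 36.56777467135111
```

Fingers still closing.

Request:
{"method": "drive_tool", "body": {"plan": [[0,0,0,0,0,0,0],[0,0,0,0,0,0,0],[0,0,0,0,0,0,0],[0,0,0,0,0,0,0],[0,0,0,0,0,0,0],[0,0,0,0,0,0,0]]}}

```text
time_s: 3.95
eef_pos: [531.4, 25.9, 133.7]
tcp_rot: [0.572, 0.416, 0.572, -0.416]
force: [-0.4, 1.2, -0.6]
grip_width: 14.0
```

Request:
{"method": "drive_tool", "body": {"plan": [[-1.5,0,0,0,0,0,0],[-2.5,0,0,0,0,0,0],[-2.5,0,0,0,0,0,0],[0,0.2,-2,0,0,0,0],[0,0.4,-4.0,0,0,0,0],[0,0.5,-5,0,0,0,0],[0,0.5,-5,0,0,0,0],[0,0.5,-5,0,0,0,0],[0,0.5,-5,0,0,0,0],[0,0.4,-4.0,0,0,0,0],[0,0.25,-2.34,6.5,0,0,0],[0,0,0,6.4,0,0,0]]}}

```text
time_s: 5.45
eef_pos: [461.2, 346.4, 199.5]
tcp_rot: [0.521, 0.478, 0.522, -0.477]
force: [-0.8, -0.4, -1.7]
grip_width: 13.8
```

```bash
python3 - <<'E'
from h import *
s=readout.sense();print(s['time_s'],s['eef_pos'],s['tcp_rot'],s['force'],s['grip_width'])
for n in ('wrist','side','scene'): cv2.imwrite(f'pics/{n}2.png',optics.camera(n)[:,:,::-1])
E
```

```text
5.45 [461.19268354 346.4030439  199.46987391] [ 0.52144238  0.47750144  0.52213234 -0.47693609] [-0.80084787 -0.35055269 -1.71554119] 13.788500438770976
```

View pics/wrist2.png

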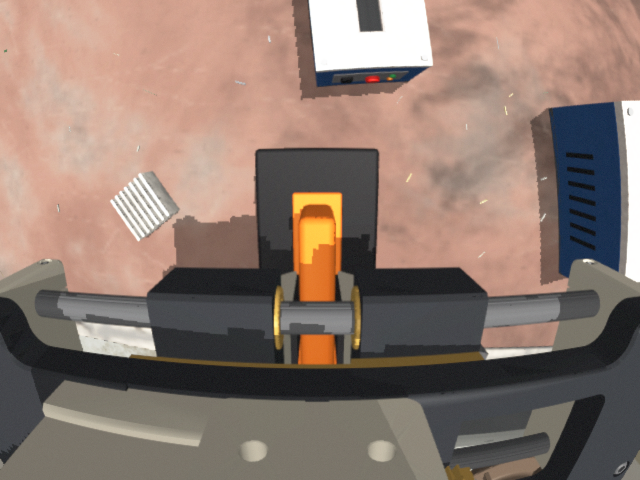

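View pics/side2.png

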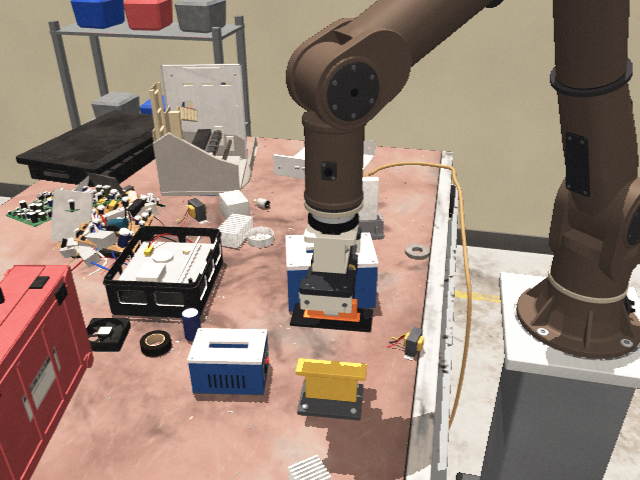

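View pics/scene2.png

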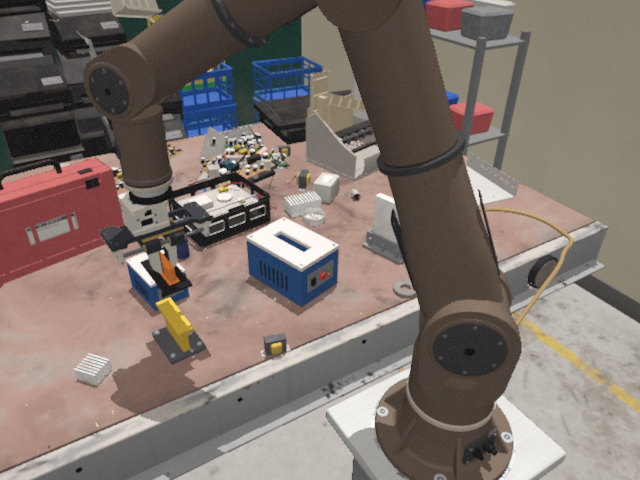

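```bash
python3 - <<'E'
from h import *
pos=np.array([461.2,346.4,199.5]);q=[0.5214,0.4775,0.5221,-0.4769]
for dx in (-3,0,3):
  print(wproj(world([461.2,346.4,.09],[[65+dx,28,191.8],[65+dx,-28,191.8],[40+dx,7,225.8],[40+dx,-7,225.8]]),pos,q).round(0).tolist())
E
```

```text
[[255.0, 155.0], [380.0, 155.0], [299.0, 225.0], [337.0, 225.0]]
[[255.0, 148.0], [380.0, 148.0], [299.0, 217.0], [337.0, 217.0]]
[[255.0, 142.0], [380.0, 141.0], [298.0, 209.0], [337.0, 209.0]]
```

Request:
{"method": "drive_tool", "body": {"plan": [[2,0,0.25,0,0,0,0],[2.5,0.1,0,0,0,0,0],[2.5,0,0,0,0,0,0],[2,0,0,0,0,0,0],[0.7,0,0,0,0,0,0],[0.5,0,0,0,0,0,0],[0,0,0,0,0,0,0],[0,0,0,0,0,0,0]]}}

```text
time_s: 6.6
eef_pos: [464.0, 341.5, 97.4]
tcp_rot: [0.522, 0.478, 0.522, -0.477]
force: [-0.7, -0.3, -1.7]
grip_width: 13.9
```

```bash
python3 - <<'E'
from h import *
s=readout.sense();print(s['time_s'],s['eef_pos'],s['tcp_rot'],s['force'],s['grip_width'])
o=[]
for n,(x,y,w,h) in (('side',(260,250,140,180)),('scene',(110,200,140,180))): o.append(cv2.resize(optics.camera(n)[y:y+h,x:x+w,::-1],None,fx=2.8,fy=2.8,interpolation=2))
cv2.imwrite('pics/p3.png',np.hstack(o))
E
```

```text
6.6 [464.02941212 341.45153011  97.4246052 ] [ 0.52181588  0.47764089  0.52172641 -0.47683217] [-0.67811291 -0.30945291 -1.6703943 ] 13.924473324537997
```

View pics/p3.png

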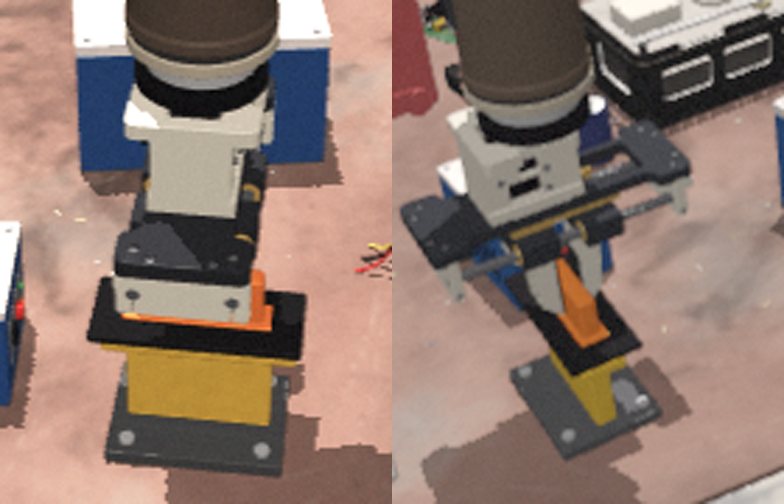

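Request:
{"method": "drive_tool", "body": {"plan": [[0,-0.15,-0.2,0,0,0,0],[0.2,0,0,0,0,0,0],[0.1,0,0,0,0,0,0],[0,0,0,0,0,0,0],[0,0,0,0,0,0,0]]}}

```text
time_s: 7.32
eef_pos: [461.9, 343.1, 93.7]
tcp_rot: [0.522, 0.477, 0.522, -0.477]
force: [-0.7, 0.3, 0.7]
grip_width: 13.9
```

Request:
{"method": "drive_tool", "body": {"plan": [[0,0,0,0,0,0,30],[0,0,0,0,0,0,40],[0,0,0,0,0,0,40],[0,0,0,0,0,0,40],[0,0,0,0,0,0,40],[0,0,0,0,0,0,40],[-1.5,0,0,0,0,0,40],[-2.5,0,0,0,0,0,40],[-3,0,0,0,0,0,40],[-3,0,0,0,0,0,100]]}}

```text
time_s: 8.57
eef_pos: [462.1, 343.1, 195.8]
tcp_rot: [0.522, 0.478, 0.522, -0.477]
force: [0.1, 1.3, 0.8]
grip_width: 42.8
```

```bash
python3 - <<'E'
from h import *
s=readout.sense();print(s['time_s'],s['eef_pos'],s['tcp_rot'],s['force'],s['grip_width'])
for n in ('wrist','side','scene'):
  im=optics.camera(n)[:,:,::-1]; cv2.imwrite(f'pics/{n}4.png',im)
im=cv2.imread('pics/side4.png')[280:440,260:400];im2=cv2.imread('pics/scene4.png')[260:420,110:250]
cv2.imwrite('pics/p4.png',np.hstack([cv2.resize(i,None,fx=2.8,fy=2.8,interpolation=2) for i in (im,im2)]))
E
```

```text
8.575 [462.0671204  343.08743136 195.78462996] [ 0.52175918  0.47761168  0.52166085 -0.47699518] [0.05389415 1.33252126 0.78488411] 42.82774490364967
```

View pics/p4.png

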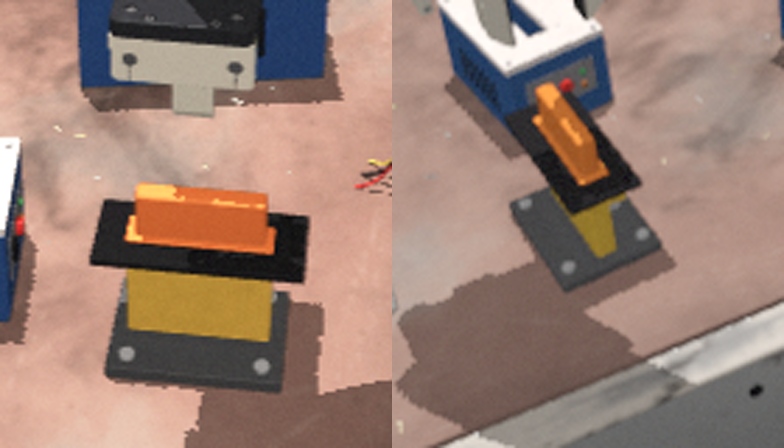

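View pics/wrist4.png

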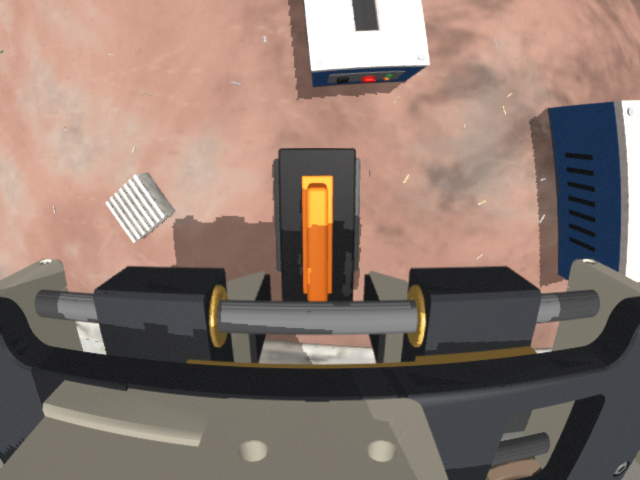

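View pics/scene4.png

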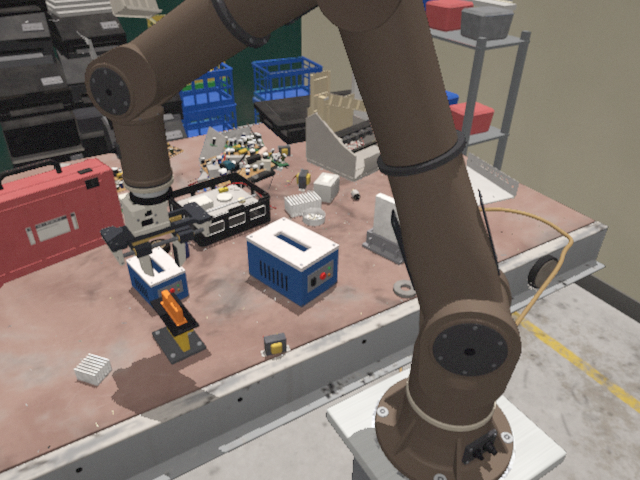

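Request:
{"method": "drive_tool", "body": {"plan": [[-2,0.25,2,0,0,0,100],[-2,0.5,4,0,0,0,100],[0,0.62,5,0,0,0,100],[0,0.62,5,0,0,0,100],[0,0.62,5,0,0,0,100],[0,0.62,5,0,0,0,100],[0,0.5,4,0,0,0,100],[0,0.31,2.6,-4,0,0,100],[0,0,0,-8,0,0,100],[0,0,0,0,0,0,100],[0,0,0,0,0,0,100]]}}

```text
time_s: 10.1
eef_pos: [530.8, 21.6, 234.0]
tcp_rot: [0.568, 0.421, 0.568, -0.421]
force: [0.1, -0.8, 0.7]
grip_width: 91.9
```

```bash
python3 - <<'E'
from h import *
s=readout.sense();print(s['time_s'],s['eef_pos'],s['tcp_rot'],s['force'],s['grip_width'])
im=optics.camera('wrist')[:,:,::-1]; cv2.imwrite('pics/wrist5.png',im)
cv2.imwrite('pics/wrist5c.png',cv2.resize(im[80:280,220:440],None,fx=3,fy=3,interpolation=2))
E
```

```text
10.1 [530.83234014  21.58804196 233.98410848] [ 0.56803439  0.4210092   0.568162   -0.42104646] [ 0.05420078 -0.83030967  0.69471217] 91.86616749581695
```

View pics/wrist5.png

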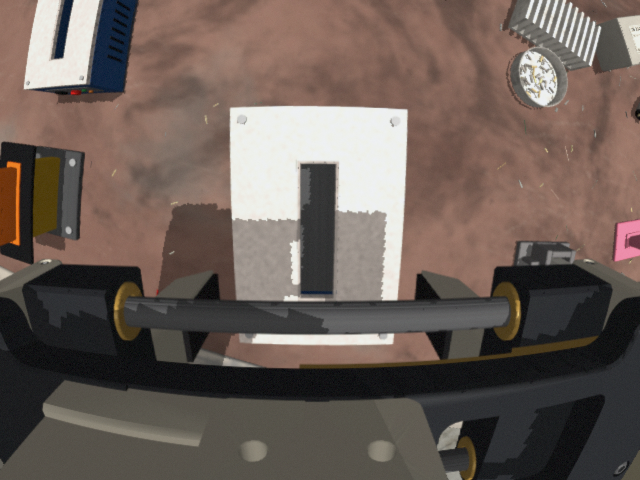

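View pics/wrist5c.png

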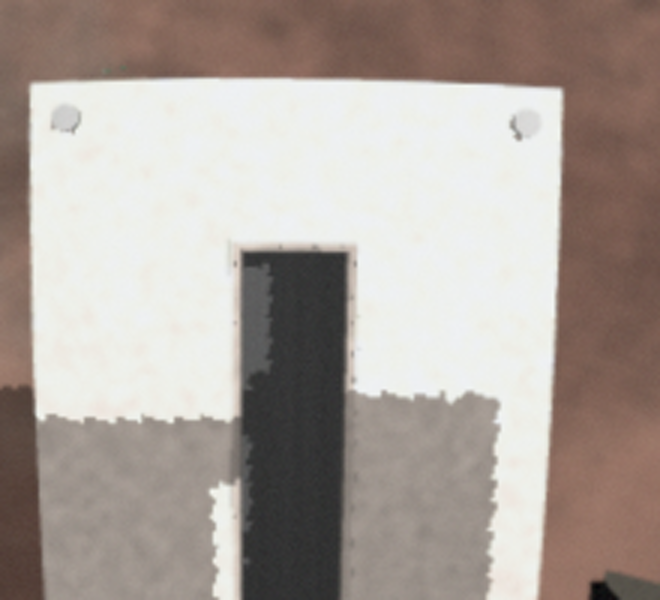

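```bash
python3 - <<'E'
from h import *
s=readout.sense()
W=lambda P:wproj(P,s['eef_pos'],s['tcp_rot'])
def box(w,d,z,signs): return np.array([[sx*w/2,sy*d/2,z] for sx,sy in signs])
a=(W,box(190,130,120,[(1,1),(1,-1),(-1,1),(-1,-1)]),np.r_[crop([(31,84),(562,90)],(220,80),3),[(240,343),(392,344)]])
b=(W,box(106,26.5,118,[(1,1),(1,-1),(-1,1),(-1,-1)]),np.r_[crop([(241,251),(348,252)],(220,80),3),[(301,294),(333,294)]])
for o in ([a],[b],[a,b]): print(fit(o,[531,21,.3]))
E
```

```text
(array([5.30537512e+02, 2.19511335e+01, 2.86105999e-01]), np.float64(0.4449224970142991), array([ 0.16622655,  0.51530067, -0.20597103,  0.42608375, -0.21640432,
       -0.84447921,  0.27584216, -0.4800478 ]))
(array([5.31622421e+02, 2.21475274e+01, 2.90345728e-01]), np.float64(1.52992084819718), array([-0.18345746, -1.22009631,  0.19756833, -1.33255797, -0.53947876,
        2.63420493,  0.52003071,  2.80850884]))
(array([5.30889637e+02, 2.20081118e+01, 2.86758921e-01]), np.float64(1.3441772568624548), array([ 0.1463305 ,  0.10383795, -0.22128655, -0.09951365, -0.12215078,
       -1.15111283,  0.44121664, -0.88006414, -0.02927249, -0.28255785,
        0.33963086, -0.26507781, -0.86278753,  3.42305548,  0.16753354,
        3.70846032]))
```

Request:
{"method": "drive_tool", "body": {"plan": [[0,-0.7,2,0,0,0,100],[0,-1.4,4,0,0,0,100],[0,-1.8,5,0,0,0,100],[0,-1.8,5,0,0,0,100],[0,-1.8,5,0,0,0,100],[0,-1.4,4,0,0,0,100],[0,-0.9,2.8,0,0,0,100],[0,0,0,0,0,0,100],[0,0,0,0,0,0,100]]}}

```text
time_s: 11.28
eef_pos: [519.4, -271.4, 233.6]
tcp_rot: [0.569, 0.42, 0.569, -0.42]
force: [0.5, 1.0, -0.3]
grip_width: 91.9
```

```bash
python3 - <<'E'
from h import *
s=readout.sense();print(s['time_s'],s['eef_pos'],s['tcp_rot'],s['force'],s['grip_width'])
im=optics.camera('wrist')[:,:,::-1]; cv2.imwrite('pics/wrist6.png',im)
cv2.imwrite('pics/wrist6c.png',cv2.resize(im[80:280,220:440],None,fx=3,fy=3,interpolation=2))
E
```

```text
11.275 [ 519.40565004 -271.40389025  233.57045144] [ 0.56855858  0.42022015  0.56906799 -0.41990212] [ 0.46953035  0.99555554 -0.29768868] 91.87159421690555
```

View pics/wrist6.png

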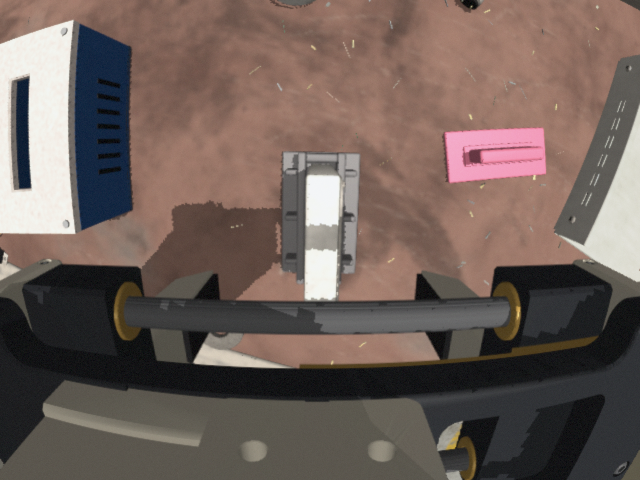

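View pics/wrist6c.png

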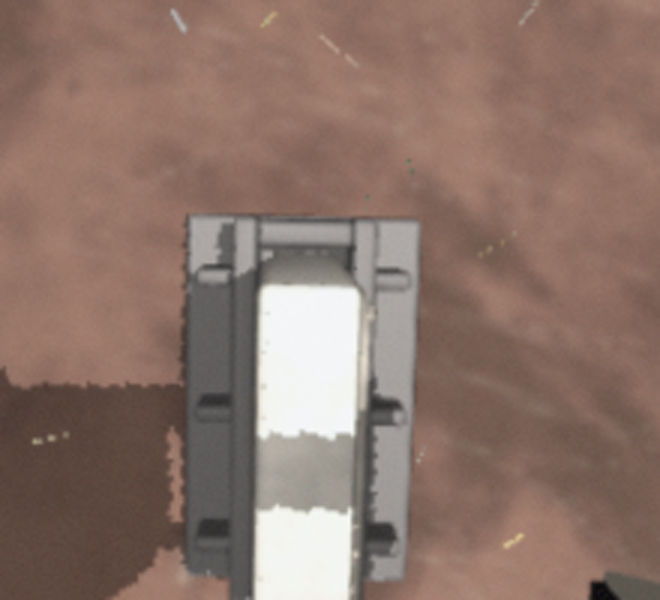

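```bash
python3 - <<'E'
from h import *
s=readout.sense()
W=lambda P:wproj(P,s['eef_pos'],s['tcp_rot'])
px=crop([(257,285),(362,287),(254,590),(352,590)],(220,80),3)
for z in (157,):
  def f(v):
    p=v[:3]; L=np.array([[50.8,11.25,z],[50.8,-11.25,z],[v[3],11.25,z],[v[4],-11.25,z]])
    return (W(world(p,L))-px).ravel()
  r=least_squares(f,[518,-272,.29,-30,-30]);print(r.x,r.fun.round(2))
E
```

```text
[ 5.16961677e+02 -2.74202952e+02  2.81794072e-01 -1.71474914e+01
 -1.67661204e+01] [-0.28 -0.01  0.27  0.02 -0.36 -0.    0.37  0.01]
```

Request:
{"method": "drive_tool", "body": {"plan": [[1.5,-0.3,0.2,0.9,0,0,100],[2,0,0,0,0,0,100],[2,0,0,0,0,0,100],[2,0,0,0,0,0,100],[2,0,0,0,0,0,100],[1.5,0,0,0,0,0,100],[0.9,0,0,0,0,0,100],[0,0,0,0,0,0,70],[0,0,0,0,0,0,45]]}}

```text
time_s: 12.45
eef_pos: [517.3, -275.6, 115.3]
tcp_rot: [0.566, 0.425, 0.565, -0.425]
force: [-0.5, -0.4, 0.1]
grip_width: 76.5
```

```bash
python3 - <<'E'
from h import *
s=readout.sense();print(s['time_s'],s['eef_pos'],s['tcp_rot'],s['force'],s['grip_width'])
for n in ('side','wrist'):cv2.imwrite(f'pics/{n}7.png',optics.camera(n)[:,:,::-1])
im=cv2.imread('pics/side7.png')[120:260,270:450]
cv2.imwrite('pics/side7c.png',cv2.resize(im,None,fx=3,fy=3,interpolation=2))
E
```

```text
12.45 [ 517.28764139 -275.59877782  115.29271615] [ 0.56576519  0.42469457  0.56508771 -0.42452344] [-0.54843599 -0.3849694   0.14916324] 76.49686946176446
```

View pics/side7c.png

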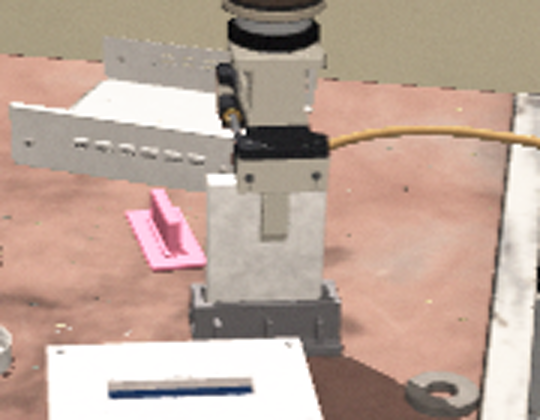

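View pics/wrist7.png

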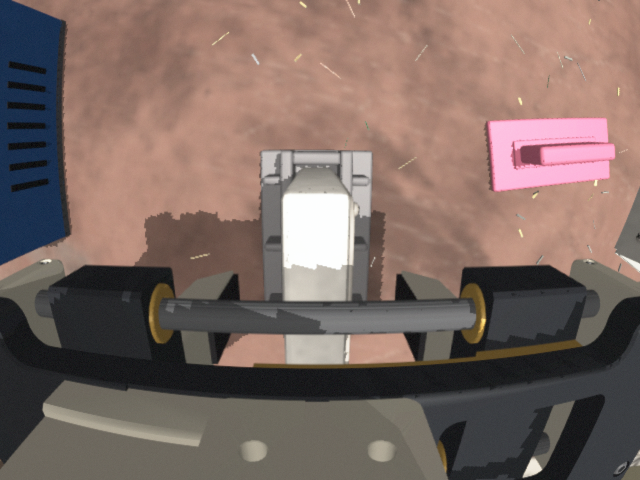

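Request:
{"method": "drive_tool", "body": {"plan": [[0,0,-0.12,0,0,0,30],[0,0,0,0,0,0,0],[0,0,0,0,0,0,0],[0,0,0,0,0,0,0],[0,0,0,0,0,0,0],[0,0,0,0,0,0,0],[0,0,0,0,0,0,0],[0,0,0,0,0,0,0],[0,0,0,0,0,0,0],[0,0,0,0,0,0,0],[0,0,0,0,0,0,0],[0,0,0,0,0,0,0]], "newtons": 40}}

```text
time_s: 14.05
eef_pos: [516.6, -274.3, 114.7]
tcp_rot: [0.565, 0.425, 0.565, -0.425]
force: [-0.1, -0.5, -0.9]
grip_width: 22.3
```

Request:
{"method": "drive_tool", "body": {"plan": [[-0.5,0,0,0,0,0,0],[-1,0,0,0,0,0,0],[-1.5,0,0,0,0,0,0],[-2,0,0,0,0,0,0],[-2,0,0,0,0,0,0],[-2,0,0,0,0,0,0],[-2,0,0,0,0,0,0],[-2,0,0,0,0,0,0],[-1.5,0,0,0,0,0,0],[-1,0,0,0,0,0,0],[-0.5,0,0,0,0,0,0],[0,0,0,0,0,0,0]]}}

```text
time_s: 15.55
eef_pos: [516.5, -274.2, 274.7]
tcp_rot: [0.565, 0.425, 0.565, -0.425]
force: [0.5, -0.2, -6.0]
grip_width: 22.4
```

```bash
python3 - <<'E'
from h import *
s=readout.sense();print(s['time_s'],s['eef_pos'],s['tcp_rot'],s['force'],s['torque'],s['grip_width'])
for n in ('side','wrist'):cv2.imwrite(f'pics/{n}8.png',optics.camera(n)[:,:,::-1])
im=cv2.imread('pics/side8.png')[30:230,270:450]
cv2.imwrite('pics/side8c.png',cv2.resize(im,None,fx=3,fy=3,interpolation=2))
E
```

```text
15.55 [ 516.54701457 -274.18265815  274.65789319] [ 0.56540373  0.42456748  0.56549397 -0.42459115] [ 0.4881521  -0.17466884 -5.97106649] [0.00605653 0.12667906 0.01667161] 22.40363460336048
```

View pics/side8c.png

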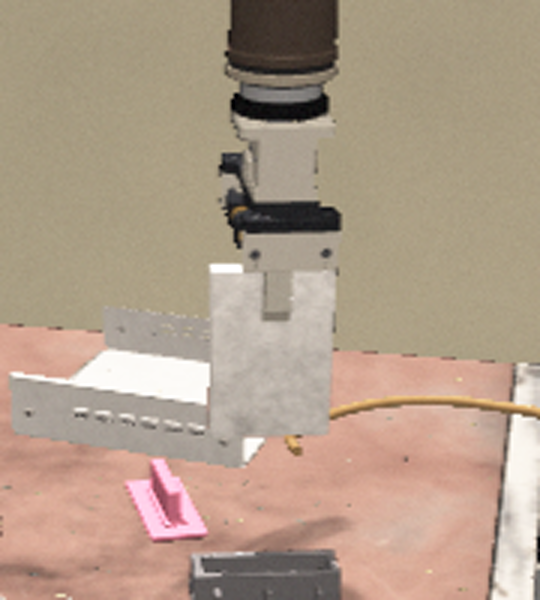

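View pics/wrist8.png

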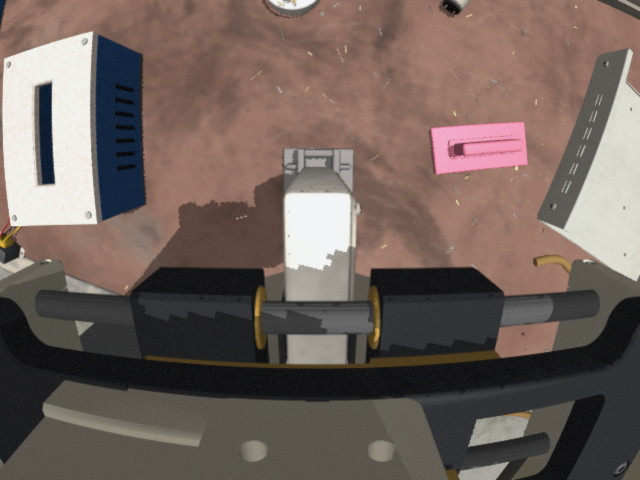

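```bash
python3 - <<'E'
from h import *
pos=np.zeros(3)
im=cv2.imread('pics/wrist8.png');cv2.imwrite('pics/wrist8c.png',cv2.resize(im[140:260,260:380],None,fx=5,fy=5,interpolation=2))
# tool-frame prediction
def W(T): return wproj(np.array(T),np.zeros(3),[1,0,0,0])
top=-(147-104.7); low=104.7
for dy in (-2,0,2):
  print(dy,W([[top,50.8+dy,-11.25],[top,50.8+dy,11.25],[low,50.8+dy,-11.25],[low,50.8+dy,11.25]]).round(1).tolist())
E
```

```text
-2 [[283.0, 199.5], [353.9, 199.5], [301.6, 169.9], [333.5, 169.9]]
0 [[282.9, 193.2], [354.0, 193.3], [301.6, 167.1], [333.5, 167.1]]
2 [[282.8, 186.9], [354.1, 187.0], [301.6, 164.3], [333.5, 164.3]]
```

View pics/wrist8c.png

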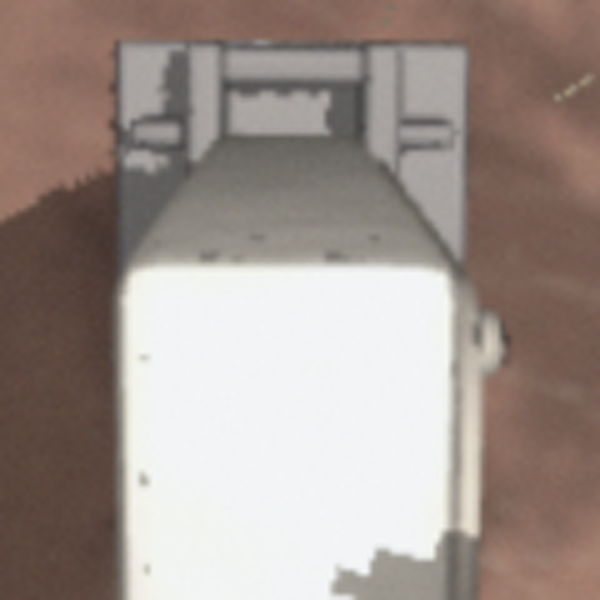

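Request:
{"method": "drive_tool", "body": {"plan": [[0,0.5,-1.5,0,0,0,0],[0,1.0,-3,0,0,0,0],[0,1.4,-4,0,0,0,0],[0,1.4,-4,0,0,0,0],[0,1.4,-4,0,0,0,0],[0,1.4,-4,0,0,0,0],[0,1.2,-3.5,0,0,0,0],[0,0.8,-2.5,0,0,0,0],[0,0.53,-1.54,-0.3,0,0,0],[0,0,0,0,0,0,0],[0,0,0,0,0,0,0],[0,0,0,0,0,0,0]]}}

```text
time_s: 17.15
eef_pos: [530.9, 20.5, 274.8]
tcp_rot: [0.566, 0.424, 0.566, -0.424]
force: [-0.2, 0.9, -4.9]
grip_width: 22.6
```

```bash
python3 - <<'E'
from h import *
s=readout.sense();print(s['time_s'],s['eef_pos'],s['tcp_rot'],s['force'],s['torque'],s['grip_width'])
q=s['tcp_rot'];print(np.pi/2-2*np.arctan2(q[1],q[0]))
for n in ('wrist','side','scene'):cv2.imwrite(f'pics/{n}9.png',optics.camera(n)[:,:,::-1])
im=cv2.imread('pics/wrist9.png');cv2.imwrite('pics/wrist9c.png',cv2.resize(im[80:280,220:420],None,fx=3,fy=3,interpolation=2))
E
```

```text
17.15 [530.85176246  20.51234582 274.76443727] [ 0.5662414   0.42357861  0.56597519 -0.42382064] [-0.2302843   0.87636539 -4.91039063] [-0.00263843  0.11713788  0.00045706] 22.564833608635755
0.2862885300531399
```

View pics/wrist9c.png

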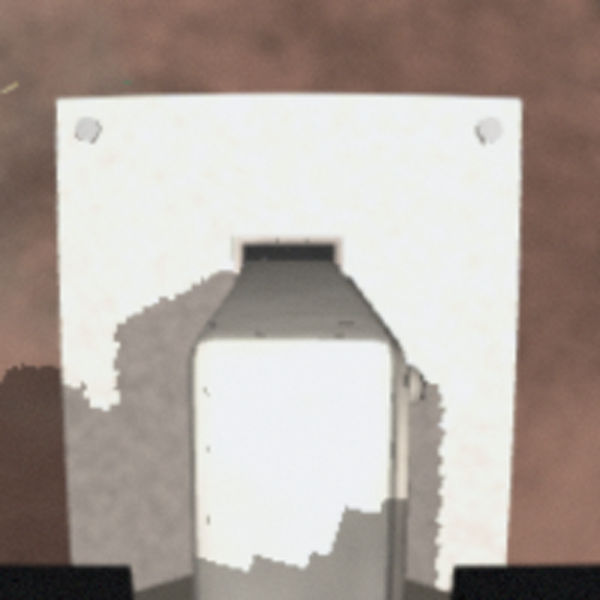

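View pics/side9.png

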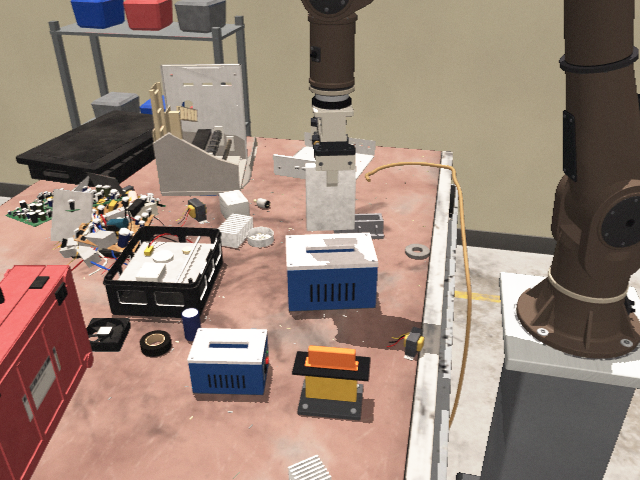

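```bash
python3 - <<'E'
from h import *
pos=np.array([530.85,20.51,274.76]);q=[0.5662414,0.42357861,0.56597519,-0.42382064]
W=lambda P:wproj(P,pos,q)
def box(w,d,z,signs): return np.array([[sx*w/2,sy*d/2,z] for sx,sy in signs])
for y in (.27,.287,.30):
  for nm,L,px in (('outer',box(190,130,120,[(1,1),(1,-1)]),[(57,98),(522,98)]),('slot',box(106,26.5,118,[(1,1),(1,-1)]),[(243,244),(338,244)]),('chamf',box(110,30.5,120,[(1,1),(1,-1)]),[(233,238),(344,238)])):
    px=crop(px,(220,80),3)
    r=least_squares(lambda v:(W(world([v[0],v[1],y],L))-px).ravel(),[530,21]);print(y,nm,r.x.round(2),r.fun.round(1))
a=W(world([530.85,20.51,.2863],[[50.8,11.25,170],[50.8,-11.25,170]]));print(a,(a-(220,80))*3)
E
```

```text
0.27 outer [530.88  23.17] [ 0.3 -1.2 -0.4  1.2]
0.27 slot [530.46  22.01] [ 0.1 -0.2 -0.1  0.2]
0.27 chamf [530.09  22.51] [ 0.3 -0.3 -0.3  0.3]
0.287 outer [531.34  21.57] [ 0.4  0.1 -0.4 -0.1]
0.287 slot [530.71  21.14] [ 0.1  0.  -0.1 -0. ]
0.287 chamf [530.34  21.61] [ 0.3  0.  -0.3 -0. ]
0.3 outer [531.7   20.36] [ 0.4  1.1 -0.3 -1.1]
0.3 slot [530.91  20.48] [ 0.1  0.2 -0.1 -0.2]
0.3 chamf [530.55  20.93] [ 0.3  0.3 -0.3 -0.3]
[[301.51464959 167.06276738]
 [333.37321505 167.0534624 ]] [[244.54394878 261.18830215]
 [340.11964515 261.16038721]]
```

Request:
{"method": "drive_tool", "body": {"plan": [[1,0,-0.04,0,0,0,0],[1.5,0,0,0,0,0,0],[1.2,0,0,0,0,0,0],[0.8,0,0,0,0,0,0],[0,0,0,0,0,0,0],[0,0,0,0,0,0,0]]}}

```text
time_s: 18.05
eef_pos: [531.0, 22.3, 230.0]
tcp_rot: [0.567, 0.423, 0.566, -0.423]
force: [-0.2, -0.1, -5.9]
grip_width: 22.5
```

```bash
python3 - <<'E'
from h import *
s=readout.sense();print(s['time_s'],s['eef_pos'],s['tcp_rot'],s['force'],s['torque'],s['grip_width'])
for n in ('wrist','side','scene'):cv2.imwrite(f'pics/{n}10.png',optics.camera(n)[:,:,::-1])
im=cv2.imread('pics/wrist10.png');a=cv2.resize(im[130:230,270:370],None,fx=4,fy=4,interpolation=2)
im=cv2.imread('pics/scene10.png');b=cv2.resize(im[185:285,240:340],None,fx=4,fy=4,interpolation=2)
cv2.imwrite('pics/p10.png',np.hstack([a,b]))
E
```

```text
18.05 [531.0454336   22.31887336 230.03829078] [ 0.56670812  0.42324391  0.56640601 -0.42295477] [-0.20460132 -0.09075786 -5.93529737] [ 0.05171523  0.09557665 -0.01683253] 22.486941282715723
```

View pics/p10.png

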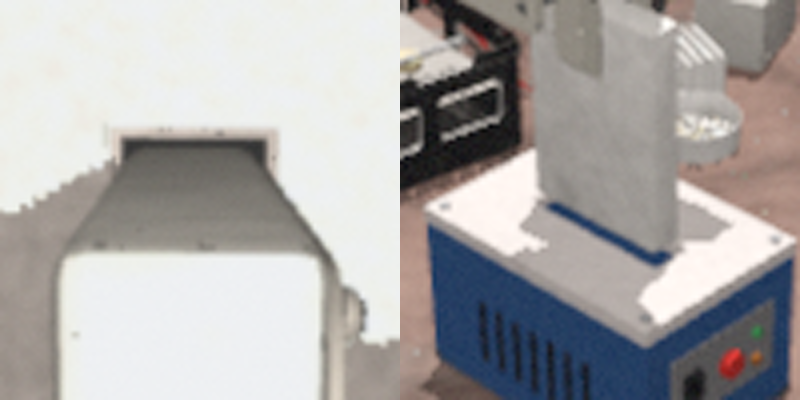

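```bash
python3 - <<'E'
from h import *
pos=np.array([531.05,22.32,230.04]);q=[0.56670812,0.42324391,0.56640601,-0.42295477]
y=np.pi/2-2*np.arctan2(q[1],q[0]);print(y)
a=wproj(world([531.05,22.32,y],[[50.8,11.25,125.3],[50.8,-11.25,125.3],[53,13.25,118],[53,-13.25,118],[55,15.25,120],[55,-15.25,120]]),pos,q);print((a-(270,130))*4+1.5)
E
```

```text
0.2878368522996948
[[127.97838565 150.08630817]
 [255.40272248 150.13023908]
 [118.52588959 135.87938964]
 [264.69537891 135.93070002]
 [106.84803379 125.44005247]
 [276.41954581 125.5015903 ]]
```

Request:
{"method": "drive_tool", "body": {"plan": [[0,-0.03,0.07,0,0,0,0],[0.3,0,0,0,0,0,0],[0.4,0,0,0,0,0,0],[0.4,0,0,0,0,0,0],[0.4,0,0,0,0,0,0],[0.4,0,0,0,0,0,0],[0,0,0,0,0,0,0],[0,0,0,0,0,0,0]]}}

```text
time_s: 19.2
eef_pos: [530.7, 21.5, 210.8]
tcp_rot: [0.567, 0.423, 0.566, -0.423]
force: [-0.3, -0.1, -5.5]
grip_width: 22.1
```

Low end is now 14 mm inside, no contact force. Continue.

Request:
{"method": "drive_tool", "body": {"plan": [[0.6,0,0,0,0,0,0],[0.8,0,0,0,0,0,0],[0.8,0,0,0,0,0,0],[0.8,0,0,0,0,0,0],[0.8,0,0,0,0,0,0],[0.8,0,0,0,0,0,0],[0.8,0,0,0,0,0,0],[0.6,0,0,0,0,0,0],[0,0,0,0,0,0,0],[0,0,0,0,0,0,0],[0,0,0,0,0,0,0],[0,0,0,0,0,0,0]]}}

```text
time_s: 20.7
eef_pos: [530.8, 21.6, 151.0]
tcp_rot: [0.567, 0.423, 0.566, -0.423]
force: [-0.1, -0.6, -6.2]
grip_width: 22.2
```

```bash
python3 - <<'E'
from h import *
s=readout.sense();print(s['time_s'],s['eef_pos'],s['tcp_rot'],s['force'],s['torque'],s['grip_width'],s['joint_vel'])
for n in ('wrist','side','scene'):cv2.imwrite(f'pics/{n}11.png',optics.camera(n)[:,:,::-1])
im=cv2.imread('pics/wrist11.png');a=cv2.resize(im[100:260,240:400],None,fx=2.5,fy=2.5,interpolation=2)
im=cv2.imread('pics/scene11.png');b=cv2.resize(im[160:320,200:360],None,fx=2.5,fy=2.5,interpolation=2)
cv2.imwrite('pics/p11.png',np.hstack([a,b]))
E
```

```text
20.7 [530.82710422  21.56252771 150.97272086] [ 0.56668264  0.42323708  0.56643286 -0.42295977] [-0.05992477 -0.63742439 -6.17868807] [-0.00851624  0.14726375 -0.02570065] 22.244865613789223 [-0.00066092  0.00062363 -0.00165349  0.00225292 -0.00106971 -0.00029332
 -0.00010916]
```

View pics/p11.png

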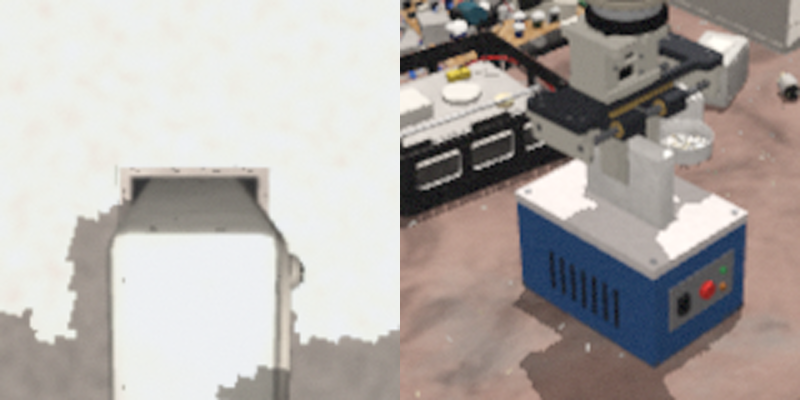

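View pics/side11.png

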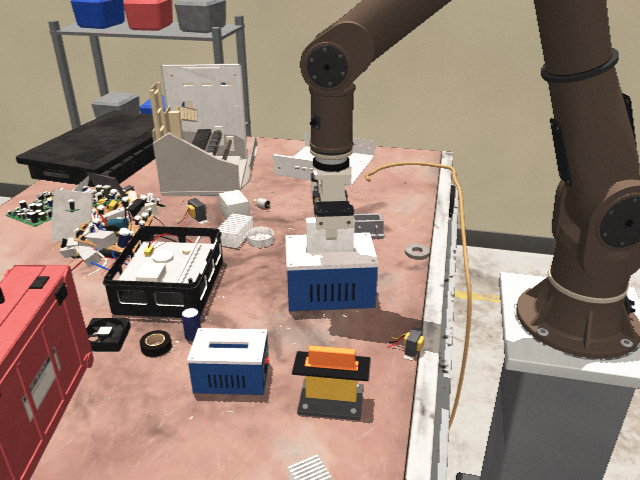

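The disc hangs in the slot with its lower end at z ≈ 46 mm, about 74 mm below the slot's top. The force reads −6 N, the disc's weight alone, and the cover still lies flat on the rest at side-view pixel (331,362). Handing in.

```bash
python3 - <<'E'
from rig import workorder
print(workorder.sign_off())
E
```

```text
the job is handed in; nothing more can be done
None
```

The job is handed in at about 21 s of the 64 s allowed. The cover lies on the rest, and the disc is held in the slot. `sign_off` gives no verdict, so what follows rests on my own last checks.

- **Cover:** I lifted it off the larger blue eraser and released it on the yellow rest. By eye in the wrist, scene and side pictures it lies flat and centred. The tool let go about 1 mm from the measured rest centre.
- **Disc:** I gripped it near its upper end with 40 N and lowered it into the slot. Its lower end is about 74 mm below the slot's top, well clear of the floor. The arm is still.
- **Contact:** The outside force stayed at about −6 N from lifting the disc to the end, and sideways force stayed under 1 N. That is about the disc's own weight, so there is no sign of it pressing on the eraser.
- **Bystanders:** None looked moved in the pictures, but I did not measure them.
- **Disagreements:**
  - Slot position estimates differed by about 1 mm. I made a last correction of 0.7 mm from a close wrist view before the disc entered the slot.
  - TCP readings taken right after moves differed from later ones by 1–5 mm, because the arm had not settled. I let it settle before the fine steps.

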